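Line up the brazed test stubs on the inspection board

ROBOT

A 6-joint arm with a two-finger parallel gripper is mounted at the origin on the work surface. World frame = base frame: x ahead of the robot, y to its left, z up, the work surface at z = 0. Lengths are in m, angles in rad, forces in N, time in s.
With the tool pointing down it reaches from about 0.325 to 0.925 m from the base axis. Payload 3.1 kg.
Tool frame: the origin (TCP) lies at the very end of the fingers, on their centre line; the grasp point (between the pads) lies arm.grasp_offset behind it (arm.grasp_offset is the distance from the TCP to the grasp point, in m); z points along the fingers, y is the line along which they close (so a half turn about z gives the same grasp; the last joint's range is limited). The gripper opens to 85 mm and grips with 20 to 120 N. Pads are 22 mm wide; open, the fingers measure 114 mm over their backs; the gripper's body (76 mm by 85 mm) begins 54 mm behind the grasp point. The pads swing forward as they close: fully open they stand 13 mm farther back than shut.
Start: joints at [-1.375, 0.217, 1.613, -0, 1.311, -0.112], TCP at [0.189, -0.596, 0.231] pointing down, gripper open.
Joint ranges: [-2.75, 2.75], [-0.78, 2.1], [0.31, 2.55], [-1.13, 4.27], [0.13, 2.63], [-2.58, 2.58]. Speed limits (rad/s): [2.79, 2.79, 3.14, 3.14, 3.14, 3.14].

INTERFACE

Orientations are given as a 3x3 rotation matrix whose columns are the frame's x, y, z axes.
In Python, from cell import arm gives the robot as it stands. The module is installed in compiled form; this text tells all that it offers.
- The arm moves only by the tool step_arm, never from a script. Its argument "series" is one flat list of numbers, 7 for each row, row after row: the shift along the tool's x, y, z scaled (see below), then the turn, a rotation vector about the tool's x, y, z scaled (see below), then the gripper's target within -1 to 1 (shut at 1, half-way at 0, fully open at -1). A call has 1 to 12 rows; each row is the pose to reach, as a shift and turn from the pose commanded when the call began, along the tool's axes at that moment; what a row does not reach only later rows make up. The controller multiplies each number of a shift by 600 mm and each number of a turn by 45 degrees. A row lasts 1/8 s, in which the tool goes at most 62.5 mm and 10.7 degrees, less where a joint would pass 70% of its speed; a pose out of reach is approached as far as the arm can. A call with a number of a shift or a turn outside -1 to 1 is refused whole. A call with a gripper value outside its range is refused whole. The fingers move at their own pace and stop on an object; the grip force is fixed at half the most. Time passes only in rows, so rows that repeat a pose let the fingers close. It gives the time, the measured TCP pose, the force, the opening and the grip force at its end, in the units of the state.
- arm.sense(): the state, without advancing time (a new reading comes with each control period).
- arm.grab_frame(name): name is "scene" or "side" or "wrist"; returns the picture (384x512x3 uint8, red, green, blue); there is no depth.
- arm.get_calibration(name): a dict with "vertical_fov" (degrees; the focal length in pixels is half the picture's height over the tangent of half this angle, whatever the lens; pixels are square), "cx", "cy" (the principal point, pixels), "R" (3x3) and "t" (3): a world point X has camera coordinates R X + t. Camera axes: x right, y down, z forward; pixel columns grow to the right and rows downward; lengths in m; the calibration is good to about 2 mm. A picture is of the moment at which its call begins: read the wrist's pose just before it. get_calibration takes no time and is no camera call; for the wrist camera it gives the pose at the moment of the call.
- arm.hand_in(): hands the job in; it is judged then, once.
The state is a dict: "clock": time; "joint_pos": joint angles; "qd": joint speeds; "effort": joint torques, N m; "tcp_pos": TCP position; "tcp_rot": TCP orientation; "force": force on the tool from outside, world axes, zero at the start; "torque": the same for the moment, N m; "opening": finger opening in m; "grip_force": force on a finger pad.
Only numpy, scipy, OpenCV 4.12 (cv2) and the standard library are available. Lean on these libraries where they do the work, as an engineer would, in place of code of your own. Each camera call takes 0.05 s, during which the arm holds its last target. There are 200 camera calls.

TASK

Line up the four brazed copper test stubs on the board in order of size, the largest on the mark next to the red block and each following one smaller, down to the smallest beside the grey block. Stand each one upright and flat on the board, its tube over the yellow dot and its foot plate lying lengthwise within the white outline, and let go of it. One stub lies with its foot plate across another's: lift it off first, without dragging the one beneath along.

Things in the scene. Friction and masses are not known exactly. Their poses are not given: they have to be found in the camera images.
- stub16_mid (a point): Test stub, the thinnest and shortest; tube 16 mm in diameter, 50 mm high overall: upright copper tube on the middle of a steel plate 100 x 44 x 6 mm. Point on the tube axis, 25 mm above the plate's underside (half the height); x along the 100 mm side, z up the tube. Same when turned half round. 0.17 to 0.3 kg. At the start the 28 mm stub's plate lies on one half of its plate.
- stub22_mid (a point): Test stub, second smallest; tube 22 mm in diameter, 70 mm high overall: upright copper tube on the middle of a steel plate 100 x 44 x 6 mm. Point on the tube axis, 35 mm above the plate's underside (half the height); x along the 100 mm side, z up the tube. Same when turned half round. 0.17 to 0.3 kg. Starts alone on the bench.
- stub28_mid (a point): Test stub, second largest; tube 28 mm in diameter, 90 mm high overall: upright copper tube on the middle of a steel plate 100 x 44 x 6 mm. Point on the tube axis, 45 mm above the plate's underside (half the height); x along the 100 mm side, z up the tube. Same when turned half round. 0.17 to 0.3 kg. At the start its plate lies flat across one half of the 16 mm stub's plate, so 6 mm higher.
- stub35_mid (a point): Test stub, the thickest and tallest; tube 35 mm in diameter, 110 mm high overall: upright copper tube on the middle of a steel plate 100 x 44 x 6 mm. Point on the tube axis, 55 mm above the plate's underside (half the height); x along the 100 mm side, z up the tube. Same when turned half round. 0.17 to 0.3 kg. Starts alone on the bench.
- mark_a: Mark on the blue board, the leftmost (towards +y) of four alike in one straight row, 80 mm apart: a white outline 112 x 56 mm with a yellow dot at its centre. The origin is the dot, on the top face of the board, 12 mm above the bench (the board is fixed); x runs along the 112 mm side, across the row, z up.
- mark_b: Mark on the blue board, second from the left of four alike in one straight row, 80 mm apart: a white outline 112 x 56 mm with a yellow dot at its centre. The origin is the dot, on the top face of the board, 12 mm above the bench (the board is fixed); x runs along the 112 mm side, across the row, z up.
- mark_c: Mark on the blue board, third from the left of four alike in one straight row, 80 mm apart: a white outline 112 x 56 mm with a yellow dot at its centre. The origin is the dot, on the top face of the board, 12 mm above the bench (the board is fixed); x runs along the 112 mm side, across the row, z up.
- mark_d: Mark on the blue board, the rightmost (towards -y) of four alike in one straight row, 80 mm apart: a white outline 112 x 56 mm with a yellow dot at its centre. The origin is the dot, on the top face of the board, 12 mm above the bench (the board is fixed); x runs along the 112 mm side, across the row, z up.
- red_block: Red end block fixed on the board at one end of the row of marks, 58 mm beyond the nearest dot, 70 x 20 mm and 22 mm high; the largest stub goes at this end. A grey block like it stands at the other end. The origin is the centre of its underside, on the board.
Not all that is in view belongs to the job. Leave any green or turquoise look-alike of the part that bears stub28_mid alone.

How it is judged:
By the outcome, as a careful person would: the job done as asked, in the order asked, and still so for the second after the job is handed in, with the robot touching nothing.
It also fails if it takes over 112 s, if anything falls off the work surface, if the arm or the gripper's body presses on something with over 40 N, if the wrist force passes 120 N, or if a joint passes its speed limit or range.

## Working session

There is one attempt and no reset: what is moved stays moved. The work goes in short steps, Python scripts to look and compute and a tool call to move; the robot and the scene stay as the last step left them, time stands still between calls to the robot, and variables do not carry over. Pictures are saved under pics/ and viewed, at most 14 in all, crops included, and the job is handed in when it is done.

Besides the shell and the picture viewer there is one more tool, called as name(argument=value, ...), one argument or row to a line, values as JSON. step_arm: Moves the arm, as the interface text tells. Its arguments: {"type":"object","properties":{"series":{"type":"array"}},"required":["series"]}

```bash
mkdir -p pics
python3 - <<'E'
from cell import arm
import cv2
for n in("scene","side"):
    cv2.imwrite(f"pics/{n}0.png",cv2.cvtColor(cv2.resize(arm.grab_frame(n),(800,600),interpolation=cv2.INTER_CUBIC),cv2.COLOR_RGB2BGR))
    print(n,arm.get_calibration(n))
print(arm.grasp_offset,arm.sense())
E
```

```text
scene {'vertical_fov': 42.13755168192001, 'cx': 259.310164767018, 'cy': 186.62025590011737, 'R': array([[-0.66734276,  0.74453572, -0.01789436],
       [ 0.49060862,  0.42141166, -0.7627027 ],
       [-0.56031851, -0.51776325, -0.64650165]]), 't': array([ 0.29425209, -0.20575923,  1.46145467])}
side {'vertical_fov': 57.25300947040452, 'cx': 257.05703737147644, 'cy': 186.1019535763043, 'R': array([[ 0.96901688, -0.24648741, -0.01581937],
       [-0.15930395, -0.57475765, -0.80266799],
       [ 0.18875525,  0.78031891, -0.59621628]]), 't': array([-0.46555394,  0.16380575,  0.67153504])}
0.0187 {'clock': 0.1, 'joint_pos': array([-1.37522084e+00,  2.17696047e-01,  1.61483408e+00, -9.83572309e-06,
        1.31133437e+00, -1.12190877e-01]), 'qd': array([ 2.06112672e-05, -1.44924158e-03, -3.63949607e-03, -4.62309982e-04,
       -1.38485848e-03,  9.24256256e-05]), 'effort': array([-5.25817086e-04, -3.98075581e+01, -3.04971385e+01, -1.53714718e-04,
        4.21051984e-03,  9.65604045e-06]), 'tcp_pos': array([ 0.18920433, -0.59486229,  0.23005658]), 'tcp_rot': array([[ 9.53011871e-01,  3.02932617e-01, -4.50814205e-04],
       [ 3.02932853e-01, -9.53009301e-01,  2.22668125e-03],
       [ 2.44904245e-04, -2.25862009e-03, -9.99997419e-01]]), 'force': array([-0.36971876, -0.02027065,  0.30684504]), 'torque': array([-0.03120738, -0.0357076 , -0.02365335]), 'grip_force': 0.0, 'opening': 0.08542408016427401}
```

View pics/scene0.png

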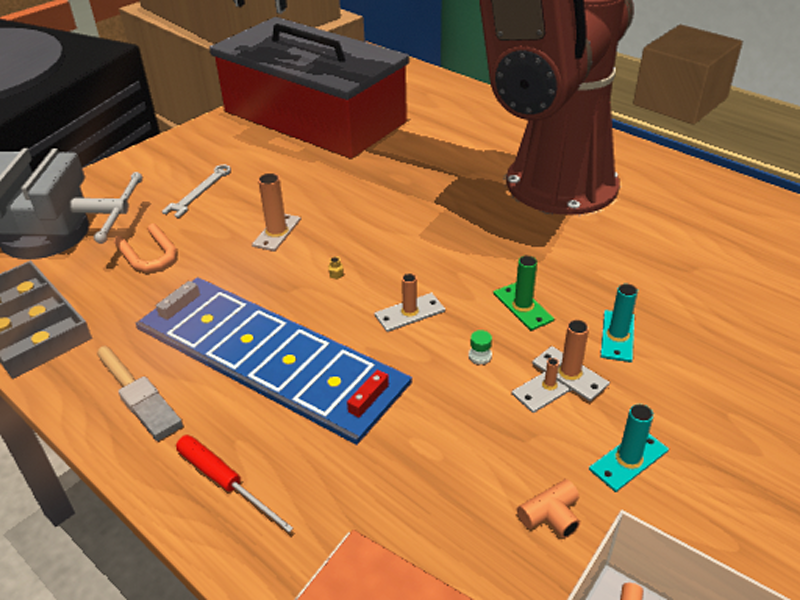

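View pics/side0.png

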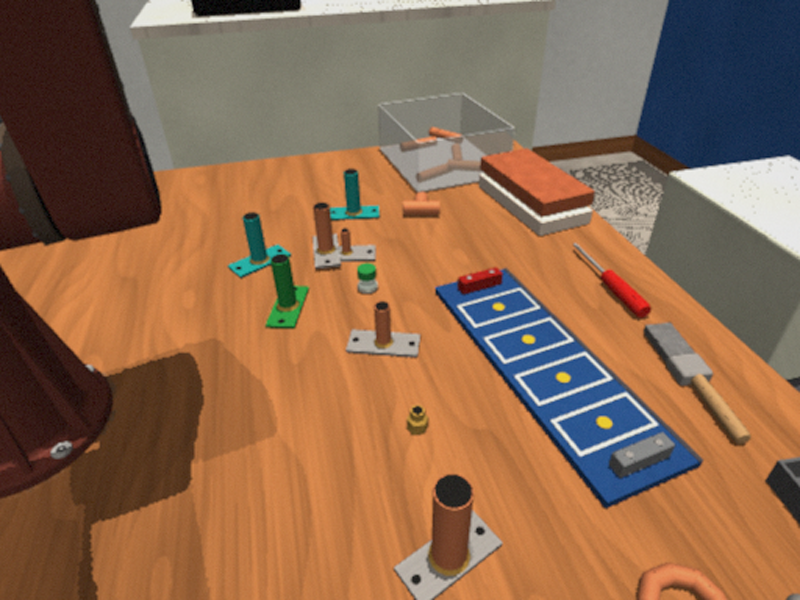

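The pictures show four copper stubs: 35 mm at scene (270,205), 22 mm at (409,295), 28 mm at (575,350) lying on the 16 mm at (551,375). The green stub (525,285) and the turquoise ones (622,310) and (636,435) are look-alikes to leave alone. The red block is at (368,393), so the largest goes on mark_a next to it.

```bash
cat > h.py <<'E'
import numpy as np, cv2
from cell import arm
def cam(n):
    c=arm.get_calibration(n); c['f']=192/np.tan(np.radians(c['vertical_fov'])/2); return c
def ray(c,uv):
    d=c['R'].T@np.array([(uv[0]-c['cx'])/c['f'],(uv[1]-c['cy'])/c['f'],1]); return -c['R'].T@c['t'],d
def onz(c,uv,z):
    o,d=ray(c,uv); return o+d*(z-o[2])/d[2]
def tri(c1,a,c2,b):
    A=[];y=[]
    for c,uv in((c1,a),(c2,b)):
        o,d=ray(c,uv); d=d/np.linalg.norm(d); P=np.eye(3)-np.outer(d,d); A.append(P);y.append(P@o)
    return np.linalg.lstsq(np.vstack(A),np.hstack(y),rcond=None)[0]
def px(u,x0=0,y0=0,s=1.5625): return ((u[0]+.5)/s-.5+x0,(u[1]+.5)/s-.5+y0)
def proj(c,X):
    p=c['R']@np.asarray(X)+c['t']; return c['f']*p[0]/p[2]+c['cx'],c['f']*p[1]/p[2]+c['cy']
E
python3 - <<'E'
from h import *
np.set_printoptions(precision=4,suppress=True)
S,D=cam('scene'),cam('side')
T={'35':((268,180),(453,491),.11),'22':((409,278),(382,308),.07),'28':((577,327),(322,210),.096),'16':((551,362),(346,233),.05),
'd':((207,318),(604,422),.012),'c':((247,338),(563,377),.012),'b':((289,359),(528,339),.012),'a':((334,381),(498,306),.012)}
for k,(a,b,z) in T.items(): print(k,tri(S,px(a),D,px(b)),onz(S,px(a),z),onz(D,px(b),z))
H={'22':((388,318),(435,302),.006),'35':((268,242),(290,217),.006),'28':((546,357),(598,386),.012)}
for k,(a,b,z) in H.items():
    p,q=onz(S,px(a),z),onz(S,px(b),z); print(k,p,q,np.degrees(np.arctan2(*(q-p)[1::-1])))
c=cam('wrist');print(c, 0)
for n in('scene','side'):
    im=cv2.cvtColor(arm.grab_frame(n),cv2.COLOR_RGB2BGR)
    for nm,(x,y,w,h) in {'scene':{'s1':(235,150,200,150)},'side':{'s2':(190,120,200,150)}}[n].items():
        cv2.imwrite(f'pics/{nm}.png',cv2.resize(im[y:y+h,x:x+w],None,fx=4,fy=4,interpolation=cv2.INTER_CUBIC))
E
```

```text
35 [ 0.4552 -0.2879  0.1067] [ 0.4596 -0.284   0.11  ] [ 0.4534 -0.2891  0.11  ]
22 [0.46   0.0252 0.0666] [0.4626 0.0281 0.07  ] [0.4594 0.0206 0.07  ]
28 [0.4147 0.2805 0.0901] [0.4187 0.2836 0.096 ] [0.4147 0.2672 0.096 ]
16 [0.4504 0.2698 0.0457] [0.4534 0.272  0.05  ] [0.45   0.2615 0.05  ]
d [ 0.6784 -0.1873  0.0117] [ 0.6788 -0.1871  0.012 ] [ 0.6781 -0.1875  0.012 ]
c [ 0.6668 -0.1078  0.0113] [ 0.6672 -0.1072  0.012 ] [ 0.6664 -0.1084  0.012 ]
b [ 0.655  -0.0287  0.0113] [ 0.6558 -0.0283  0.012 ] [ 0.6543 -0.0292  0.012 ]
a [0.643  0.0507 0.012 ] [0.6436 0.0505 0.012 ] [0.6425 0.0511 0.012 ]
22 [0.4964 0.0145 0.006 ] [0.4223 0.0445 0.006 ] 158.0097932278236
35 [ 0.4886 -0.271   0.006 ] [ 0.4145 -0.2983  0.006 ] -159.79637016850276
28 [0.4158 0.2432 0.012 ] [0.4161 0.3271 0.012 ] 89.82375560597143
{'vertical_fov': 62.11924442561861, 'cx': 253.06745552621183, 'cy': 192.9348214681005, 'R': array([[ 0.3034, -0.9528, -0.0021],
       [-0.9   , -0.2873,  0.3278],
       [-0.313 , -0.0976, -0.9447]]), 't': array([-0.6243, -0.0433,  0.3807]), 'f': np.float64(318.7897664954482)} 0
```

View pics/s1.png

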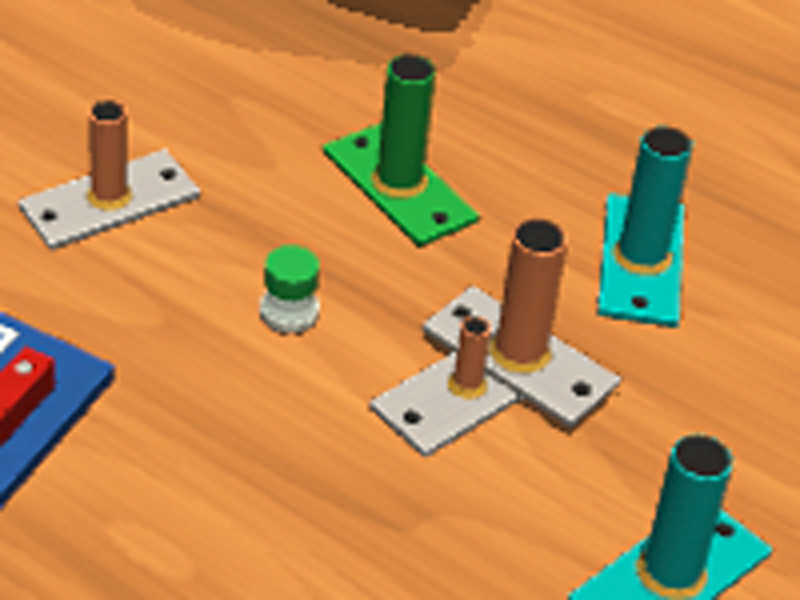

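```bash
cat >> h.py <<'E'
from scipy.spatial.transform import Rotation as Ro
def Rd(yaw): # tool down, tool y axis at world angle yaw (deg)
    a=np.radians(yaw); y=np.array([np.cos(a),np.sin(a),0]); z=np.array([0,0,-1.]); return np.column_stack([np.cross(y,z),y,z])
def plan(*wps,same=False):
    """wps (x,y,z,yaw): each relative to the previous one (same=True: all relative to now)"""
    s=arm.sense(); p,R=s['tcp_pos'],s['tcp_rot']
    print('t',round(s['clock'],2),'tcp',p.round(4),'yaw',np.degrees(np.arctan2(R[1,1],R[0,1])).round(2),'open',round(s['opening'],4),'F',s['force'].round(1))
    for w in wps:
        q,Q=np.array(w[:3]),Rd(w[3])
        print(w,'->',np.r_[R.T@(q-p)/.6,Ro.from_matrix(R.T@Q).as_rotvec(degrees=True)/45].round(4).tolist())
        if not same:p,R=q,Q
E
python3 - <<'E'
from h import *
np.set_printoptions(precision=4,suppress=True)
S=cam('scene')
for n,u,z in(('28',(541,237),.096),('16',(476,326),.05),('22',(108,110),.07),('green',(411,67),.09),('tq1',(666,141),.09),('tq2',(703,455),.09),
 ('28h',(461,312),.012),('28h',(582,389),.012),('22h',(48,215),.006),('22h',(169,174),.006),('16h',(412,417),.006),('28base',(524,357),.012),('16base',(467,385),.006),('22base',(109,197),.006)):
    print(n,onz(S,px(u,235,150,4),z))
plan((.45,-.30,.26,-30),(.46,0,.26,12),(.417,.25,.26,54),(.417,.27,.26,90))
E
```

```text
28 [0.4171 0.2844 0.096 ]
16 [0.4509 0.2732 0.05  ]
22 [0.4609 0.0267 0.07  ]
green [0.3375 0.1487 0.09  ]
tq1 [0.3014 0.2912 0.09  ]
tq2 [0.4883 0.4167 0.09  ]
28h [0.4132 0.243  0.012 ]
28h [0.4194 0.3233 0.012 ]
22h [0.4988 0.0119 0.006 ]
22h [0.4244 0.0421 0.006 ]
16h [0.4894 0.2644 0.006 ]
28base [0.4196 0.2876 0.012 ]
16base [0.4515 0.2734 0.006 ]
22base [0.4635 0.0285 0.006 ]
t 0.2 tcp [ 0.1893 -0.5951  0.2304] yaw -72.36 open 0.0855 F [ 0.9  0.5 -0.5]
(0.45, -0.3, 0.26, -30) -> [0.5631, -0.3372, -0.0487, -0.0018, -0.001, -0.9414]
(0.46, 0, 0.26, 12) -> [0.4413, -0.2356, 0.0, 0.0, 0.0, -0.9333]
(0.417, 0.25, 0.26, 54) -> [0.4225, 0.0165, 0.0, 0.0, 0.0, -0.9333]
(0.417, 0.27, 0.26, 90) -> [0.0196, 0.027, 0.0, 0.0, 0.0, -0.8]
```

step_arm(
  series=[0.28, -0.17, -0.05, 0, 0, -0.47, -1, 0.563, -0.337, -0.05, 0, 0, -0.941, -1, 0.563, -0.337, -0.05, 0, 0, -0.941, -1, 0.563, -0.337, -0.05, 0, 0, -0.941, -1, 0.563, -0.337, -0.05, 0, 0, -0.941, -1, 0.563, -0.337, -0.05, 0, 0, -0.941, -1, 0.563, -0.337, -0.05, 0, 0, -0.941, -1, 0.563, -0.337, -0.05, 0, 0, -0.941, -1, 0.563, -0.337, -0.05, 0, 0, -0.941, -1],
)

```text
clock: 1.32
tcp_pos: [0.4491, -0.3017, 0.261]
tcp_rot: [[0.501, 0.865, -0.001], [0.865, -0.501, -0.0], [-0.001, -0.001, -1.0]]
force: [0.0, 0.7, -0.2]
opening: 0.0854
grip_force: 0.0
```

step_arm(
  series=[0.22, -0.118, 0, 0, 0, -0.47, -1, 0.441, -0.236, 0, 0, 0, -0.933, -1, 0.441, -0.236, 0, 0, 0, -0.933, -1, 0.441, -0.236, 0, 0, 0, -0.933, -1, 0.441, -0.236, 0, 0, 0, -0.933, -1, 0.441, -0.236, 0, 0, 0, -0.933, -1, 0.441, -0.236, 0, 0, 0, -0.933, -1],
)

```text
clock: 2.2
tcp_pos: [0.4598, -0.0022, 0.2612]
tcp_rot: [[-0.206, 0.979, -0.0], [0.979, 0.206, -0.001], [-0.001, -0.0, -1.0]]
force: [-0.1, -0.1, -0.6]
opening: 0.0855
grip_force: 0.0
```

step_arm(
  series=[0.21, 0.01, 0, 0, 0, -0.47, -1, 0.422, 0.016, 0, 0, 0, -0.933, -1, 0.422, 0.016, 0, 0, 0, -0.933, -1, 0.422, 0.016, 0, 0, 0, -0.933, -1, 0.422, 0.016, 0, 0, 0, -0.933, -1, 0.422, 0.016, 0, 0, 0, -0.933, -1, 0.422, 0.016, 0, 0, 0, -0.933, -1],
)

```text
clock: 3.08
tcp_pos: [0.4176, 0.247, 0.2611]
tcp_rot: [[-0.806, 0.592, -0.0], [0.592, 0.806, -0.001], [-0.0, -0.001, -1.0]]
force: [-0.1, -0.4, -0.1]
opening: 0.0854
grip_force: 0.0
```

step_arm(
  series=[0.02, 0.027, 0, 0, 0, -0.8, -1, 0.02, 0.027, 0, 0, 0, -0.8, -1, 0.02, 0.027, 0, 0, 0, -0.8, -1, 0.02, 0.027, 0, 0, 0, -0.8, -1, 0.02, 0.027, 0, 0, 0, -0.8, -1, 0.02, 0.027, 0, 0, 0, -0.8, -1],
)

```text
clock: 3.82
tcp_pos: [0.417, 0.2682, 0.2613]
tcp_rot: [[-1.0, 0.004, 0.0], [0.004, 1.0, -0.0], [-0.0, -0.0, -1.0]]
force: [-0.1, 0.3, 0.2]
opening: 0.0855
grip_force: 0.0
```

```bash
cat >> h.py <<'E'
def wshot(fn):
    import json
    c=cam('wrist'); im=cv2.cvtColor(arm.grab_frame('wrist'),cv2.COLOR_RGB2BGR)
    cv2.imwrite(fn+'.png',cv2.resize(im,(800,600),interpolation=cv2.INTER_CUBIC)); np.savez(fn+'.npz',**c)
E
python3 - <<'E'
from h import *
wshot('pics/w28'); plan((.417,.2835,.26,86))
E
```

```text
t 3.88 tcp [0.4169 0.2685 0.2613] yaw 89.82 open 0.0854 F [-0.7  0.1  0.1]
(0.417, 0.2835, 0.26, 86) -> [-0.0001, 0.025, 0.0022, -0.0001, 0.0, 0.0848]
```

View pics/w28.png

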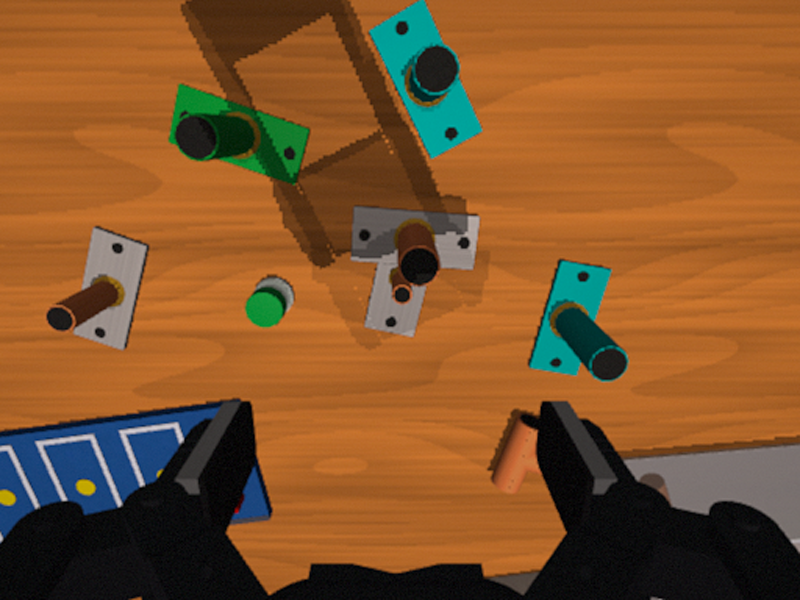

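The wrist picture shows the 28 mm stub (top at (419,265), plate holes (364,235)/(464,243)) lying over the 16 mm one (top (402,294), hole (391,322)). The green stub is at (195,137), the turquoise ones at (435,70) and (606,362).

Run:
```python
from h import *
np.set_printoptions(precision=4,suppress=True)
c=dict(np.load('pics/w28.npz'))
for n,u,z in(('28',(419,265),.096),('28h',(364,235),.012),('28h',(464,243),.012),('16',(402,294),.05),('16h',(391,322),.006),('22',(61,318),.07),('22h',(117,247),.006),('22h',(100,332),.006)): print(n,onz(c,px(u),z))
```

```text
28 [0.414  0.2825 0.096 ]
28h [0.4116 0.2424 0.012 ]
28h [0.4183 0.3222 0.012 ]
16 [0.4486 0.2722 0.05  ]
16h [0.4883 0.2633 0.006 ]
22 [0.4593 0.0273 0.07  ]
22h [0.422  0.0406 0.006 ]
22h [0.4968 0.0119 0.006 ]
```

Run:
```python
from h import *
plan((.4155,.283,.13,85.3),(.4155,.283,.060,85.3),(.4155,.283,.21,85.3),same=True)
```

```text
t 3.88 tcp [0.4169 0.2685 0.2613] yaw 89.82 open 0.0854 F [-0.7  0.1  0.1]
(0.4155, 0.283, 0.13, 85.3) -> [0.0023, 0.0242, 0.2188, -0.0001, 0.0, 0.1004]
(0.4155, 0.283, 0.06, 85.3) -> [0.0024, 0.0242, 0.3355, -0.0001, 0.0, 0.1004]
(0.4155, 0.283, 0.21, 85.3) -> [0.0023, 0.0242, 0.0855, -0.0001, 0.0, 0.1004]
```

step_arm(
  series=[0.002, 0.024, 0.1, 0, 0, 0.1, -1, 0.002, 0.024, 0.2, 0, 0, 0.1, -1, 0.002, 0.024, 0.24, 0, 0, 0.1, -1, 0.002, 0.024, 0.28, 0, 0, 0.1, -1, 0.002, 0.024, 0.31, 0, 0, 0.1, -1, 0.002, 0.024, 0.335, 0, 0, 0.1, -1, 0.002, 0.024, 0.335, 0, 0, 0.1, -1, 0.002, 0.024, 0.335, 0, 0, 0.1, -1],
)

```text
clock: 4.88
tcp_pos: [0.4161, 0.2839, 0.0611]
tcp_rot: [[-0.997, 0.079, 0.001], [0.079, 0.997, 0.001], [-0.001, 0.001, -1.0]]
force: [-0.1, -0.1, 0.6]
opening: 0.085
grip_force: 0.0
```

step_arm(
  series=[0, 0, 0, 0, 0, 0, 1, 0, 0, 0, 0, 0, 0, 1, 0, 0, 0, 0, 0, 0, 1, 0, 0, 0, 0, 0, 0, 1, 0, 0, 0, 0, 0, 0, 1, 0, 0, 0, 0, 0, 0, 1, 0, 0, 0, 0, 0, 0, 1, 0, 0, 0, 0, 0, 0, 1],
)

```text
clock: 5.88
tcp_pos: [0.4156, 0.2835, 0.0607]
tcp_rot: [[-0.997, 0.079, 0.0], [0.079, 0.997, -0.0], [-0.0, -0.0, -1.0]]
force: [-1.1, -1.5, 5.3]
opening: 0.0268
grip_force: 58.8
```

step_arm(
  series=[0, 0, -0.01, 0, 0, 0, 1, 0, 0, -0.03, 0, 0, 0, 1, 0, 0, -0.08, 0, 0, 0, 1, 0, 0, -0.14, 0, 0, 0, 1, 0, 0, -0.2, 0, 0, 0, 1, 0, 0, -0.24, 0, 0, 0, 1, 0, 0, -0.24, 0, 0, 0, 1],
)

```text
clock: 6.75
tcp_pos: [0.417, 0.2846, 0.2072]
tcp_rot: [[-0.997, 0.079, 0.006], [0.079, 0.997, 0.003], [-0.005, 0.003, -1.0]]
force: [0.2, 0.0, -1.5]
opening: 0.0266
grip_force: 59.1
```

Run:
```python
from h import *
plan((.54,.12,.205,45),(.6,-.03,.205,8.5))
```

```text
t 6.75 tcp [0.417  0.2846 0.2072] yaw 85.46 open 0.0266 F [ 0.2  0.  -1.5]
(0.54, 0.12, 0.205, 45) -> [-0.226, -0.2573, 0.004, 0.0065, 0.0049, 0.8991]
(0.6, -0.03, 0.205, 8.5) -> [-0.2475, -0.1061, 0.0, 0.0, 0.0, 0.8111]
```

step_arm(
  series=[-0.03, -0.035, 0.004, 0, 0, 0.12, 1, -0.08, -0.09, 0.004, 0, 0, 0.3, 1, -0.13, -0.15, 0.004, 0, 0, 0.5, 1, -0.18, -0.2, 0.004, 0, 0, 0.7, 1, -0.226, -0.257, 0.004, 0, 0, 0.9, 1, -0.226, -0.257, 0.004, 0, 0, 0.9, 1, -0.226, -0.257, 0.004, 0, 0, 0.9, 1],
)

```text
clock: 7.62
tcp_pos: [0.537, 0.1193, 0.2002]
tcp_rot: [[-0.707, 0.708, -0.003], [0.708, 0.707, 0.0], [0.003, -0.002, -1.0]]
force: [0.4, 0.2, -2.7]
opening: 0.0267
grip_force: 59.2
```

Run:
```python
from h import *
plan((.65,.06,.205,8.5))
```

```text
t 7.62 tcp [0.537  0.1193 0.2002] yaw 44.97 open 0.0267 F [ 0.4  0.2 -2.7]
(0.65, 0.06, 0.205, 8.5) -> [-0.2031, 0.0634, -0.0087, -0.0037, -0.0026, 0.8104]
```

step_arm(
  series=[-0.05, 0.015, -0.008, 0, 0, 0.2, 1, -0.1, 0.03, -0.008, 0, 0, 0.4, 1, -0.15, 0.045, -0.008, 0, 0, 0.6, 1, -0.203, 0.063, -0.008, 0, 0, 0.81, 1, -0.203, 0.063, -0.008, 0, 0, 0.81, 1, -0.203, 0.063, -0.008, 0, 0, 0.81, 1],
)

```text
clock: 8.38
tcp_pos: [0.6497, 0.061, 0.2057]
tcp_rot: [[-0.151, 0.989, -0.003], [0.989, 0.151, 0.001], [0.001, -0.002, -1.0]]
force: [0.5, 0.5, -1.8]
opening: 0.0272
grip_force: 59.5
```

Run:
```python
from h import *
wshot('pics/wm'); plan((.6548,-.0286,.205,8.5))
```

```text
t 8.43 tcp [0.6496 0.061  0.2059] yaw 8.65 open 0.0266 F [-0.1  0.8 -1.4]
(0.6548, -0.0286, 0.205, 8.5) -> [-0.149, -0.014, 0.0015, -0.0026, -0.0011, 0.0033]
```

View pics/wm.png

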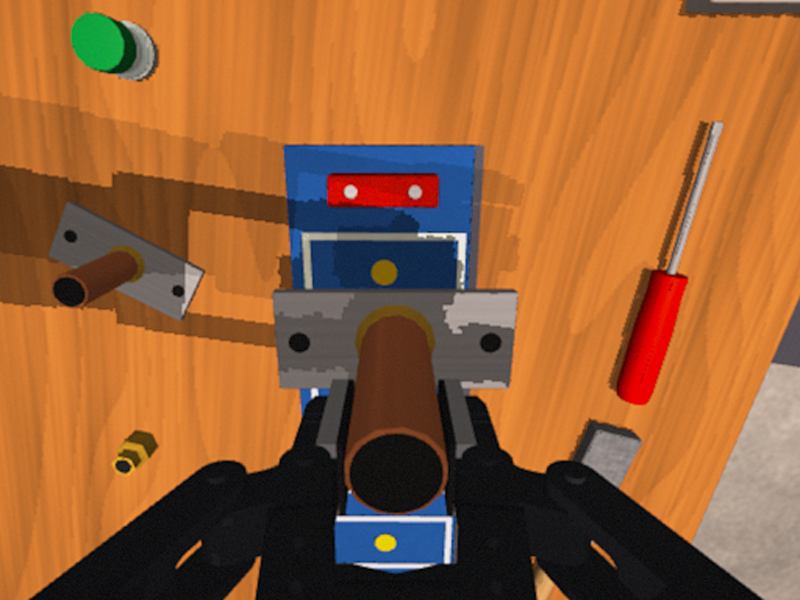

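The picture shows the held 28 mm stub, square to the board, with dots at (384,272) (mark_a, below the red block) and (385,543), plus the 22 mm stub with top (70,291) and holes (70,236)/(178,290).

Run:
```python
from h import *
np.set_printoptions(precision=4,suppress=True)
c=dict(np.load('pics/wm.npz'))
zb=.206-.0547
for n,u,z in(('dot',(384,272),.012),('dot',(385,543),.012),('22',(70,291),.07),('22h',(70,236),.006),('22h',(178,290),.006),('red',(328,174),.034),('red',(439,174),.034),('heldtop',(397,470),zb+.09),('heldh',(299,342),zb+.006),('heldh',(490,342),zb+.006)): print(n,onz(c,px(u),z))
plan((.6548,-.0286,.205,8.5),(.6548,-.0286,.085,8.5),(.6548,-.0286,.0672,8.5))
```

```text
dot [0.6422 0.0494 0.012 ]
dot [ 0.6777 -0.1891  0.012 ]
22 [0.4605 0.0262 0.07  ]
22h [0.4224 0.0402 0.006 ]
22h [0.4972 0.0118 0.006 ]
red [0.599 0.112 0.034]
red [0.6663 0.1223 0.034 ]
heldtop [0.6496 0.0621 0.2413]
heldh [0.6092 0.0549 0.1573]
heldh [0.688  0.067  0.1573]
t 8.43 tcp [0.6496 0.061  0.2059] yaw 8.65 open 0.0266 F [-0.1  0.8 -1.4]
(0.6548, -0.0286, 0.205, 8.5) -> [-0.149, -0.014, 0.0015, -0.0026, -0.0011, 0.0033]
(0.6548, -0.0286, 0.085, 8.5) -> [0.0, 0.0, 0.2, 0.0, 0.0, 0.0]
(0.6548, -0.0286, 0.0672, 8.5) -> [0.0, 0.0, 0.0297, 0.0, 0.0, 0.0]
```

step_arm(
  series=[-0.05, -0.005, 0, 0, 0, 0, 1, -0.1, -0.01, 0, 0, 0, 0, 1, -0.15, -0.0147, 0, -0.0026, -0.0011, 0.003, 1, -0.15, -0.0147, 0.05, -0.0026, -0.0011, 0.003, 1, -0.15, -0.0147, 0.1, -0.0026, -0.0011, 0.003, 1, -0.15, -0.0147, 0.15, -0.0026, -0.0011, 0.003, 1, -0.15, -0.0147, 0.2, -0.0026, -0.0011, 0.003, 1, -0.15, -0.0147, 0.21, -0.0026, -0.0011, 0.003, 1, -0.15, -0.0147, 0.21, -0.0026, -0.0011, 0.003, 1, -0.15, -0.0147, 0.21, -0.0026, -0.0011, 0.003, 1],
)

```text
clock: 9.68
tcp_pos: [0.6571, -0.0306, 0.0829]
tcp_rot: [[-0.146, 0.989, 0.006], [0.989, 0.146, -0.001], [-0.002, 0.005, -1.0]]
force: [-0.2, -0.6, -1.7]
opening: 0.0263
grip_force: 59.6
```

Run:
```python
from h import *
plan((.6544,-.0293,.0667,8.5))
```

```text
t 9.68 tcp [ 0.6571 -0.0306  0.0829] yaw 8.4 open 0.0263 F [-0.2 -0.6 -1.7]
(0.6544, -0.0293, 0.0667, 8.5) -> [0.0029, -0.0042, 0.0269, 0.0069, 0.0023, -0.0023]
```

step_arm(
  series=[0.001, -0.001, 0.01, 0.003, 0.001, -0.001, 1, 0.001, -0.001, 0.015, 0.003, 0.001, -0.001, 1, 0.001, -0.001, 0.015, 0.003, 0.001, -0.001, 1, 0.001, -0.001, 0.015, 0.003, 0.001, -0.001, 1],
)

```text
clock: 10.18
tcp_pos: [0.655, -0.0302, 0.0717]
tcp_rot: [[-0.146, 0.989, -0.0], [0.989, 0.146, -0.0], [-0.0, -0.0, -1.0]]
force: [-0.8, -0.7, -1.4]
opening: 0.0267
grip_force: 59.6
```

Run:
```python
from h import *
plan((.6544,-.0293,.0667,8.5))
```

```text
t 10.18 tcp [ 0.655  -0.0302  0.0717] yaw 8.41 open 0.0267 F [-0.8 -0.7 -1.4]
(0.6544, -0.0293, 0.0667, 8.5) -> [0.0017, -0.0008, 0.0083, -0.0005, 0.0001, -0.0021]
```

step_arm(
  series=[0.0015, -0.0008, 0.004, 0, 0, -0.002, 1, 0.0015, -0.0008, 0.007, 0, 0, -0.002, 1, 0.0015, -0.0008, 0.0085, 0, 0, -0.002, 1, 0.0015, -0.0008, 0.0085, 0, 0, -0.002, 1, 0.0015, -0.0008, 0.0085, 0, 0, -0.002, 1],
)

```text
clock: 10.8
tcp_pos: [0.6543, -0.0293, 0.067]
tcp_rot: [[-0.148, 0.989, -0.001], [0.989, 0.148, -0.0], [0.0, -0.001, -1.0]]
force: [-2.6, 0.7, 2.5]
opening: 0.0264
grip_force: 59.9
```

step_arm(
  series=[0, 0, 0.0005, 0, 0, 0, -1, 0, 0, 0, 0, 0, 0, -1, 0, 0, 0, 0, 0, 0, -1, 0, 0, 0, 0, 0, 0, -1, 0, 0, 0, 0, 0, 0, -1, 0, 0, 0, 0, 0, 0, -1, 0, 0, -0.05, 0, 0, 0, -1, 0, 0, -0.15, 0, 0, 0, -1, 0, 0, -0.25, 0, 0, 0, -1, 0, 0, -0.25, 0, 0, 0, -1],
)

```text
clock: 12.05
tcp_pos: [0.6592, -0.03, 0.2253]
tcp_rot: [[-0.148, 0.989, 0.015], [0.989, 0.148, -0.002], [-0.005, 0.014, -1.0]]
force: [0.9, -0.1, 0.4]
opening: 0.0856
grip_force: 0.0
```

Run:
```python
from h import *
import cv2
im=cv2.cvtColor(arm.grab_frame('scene'),cv2.COLOR_RGB2BGR)[130:280,200:400]
cv2.imwrite('pics/s3.png',cv2.resize(im,None,fx=4,fy=4,interpolation=cv2.INTER_CUBIC))
plan((.52,.19,.2,-13),(.4505,.2725,.20,-13),(.4505,.2725,.08,-13))
```

```text
t 12.1 tcp [ 0.6569 -0.0297  0.2212] yaw 8.51 open 0.0857 F [ 0.1  0.4 -0.2]
(0.52, 0.19, 0.2, -13) -> [0.3959, -0.1718, 0.033, 0.0101, 0.0013, 0.4779]
(0.4505, 0.2725, 0.2, -13) -> [0.1079, -0.1438, 0.0, 0.0, 0.0, 0.0]
(0.4505, 0.2725, 0.08, -13) -> [0.0, 0.0, 0.2, 0.0, 0.0, 0.0]
```

View pics/s3.png

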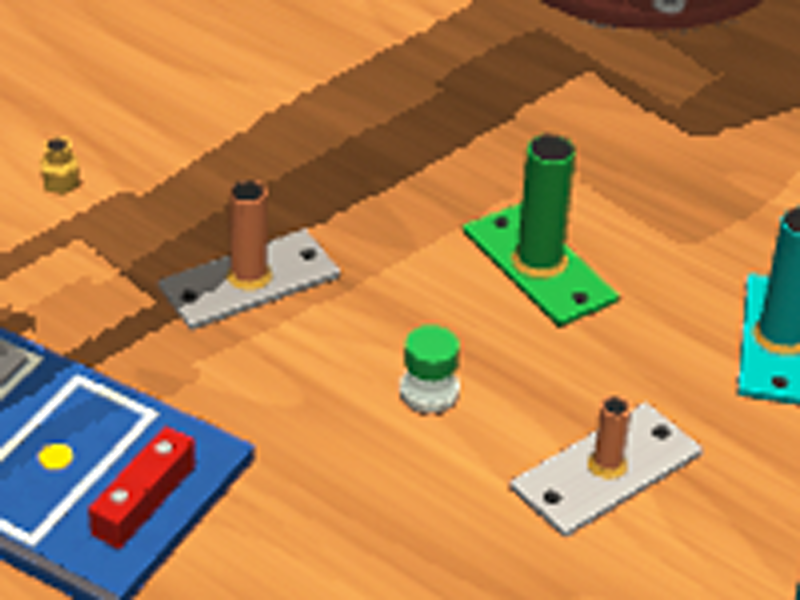

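The 16 mm stub now stands free, with its top at (616,406) and holes at (552,496)/(661,432). It does not seem to have moved.

Run:
```python
from h import *
np.set_printoptions(precision=4,suppress=True)
S=cam('scene')
for u,z in(((616,406),.05),((552,496),.006),((661,432),.006)): print(onz(S,px(u,200,130,4),z))
```

```text
[0.4509 0.2732 0.05  ]
[0.4888 0.264  0.006 ]
[0.4121 0.2818 0.006 ]
```

step_arm(
  series=[0.08, -0.035, 0.03, 0.01, 0, 0.1, -1, 0.16, -0.07, 0.03, 0.01, 0, 0.2, -1, 0.24, -0.1, 0.03, 0.01, 0, 0.3, -1, 0.32, -0.14, 0.03, 0.01, 0, 0.4, -1, 0.396, -0.172, 0.03, 0.01, 0, 0.478, -1, 0.396, -0.172, 0.03, 0.01, 0, 0.478, -1, 0.396, -0.172, 0.03, 0.01, 0, 0.478, -1],
)

```text
clock: 12.98
tcp_pos: [0.5166, 0.19, 0.1971]
tcp_rot: [[0.224, 0.975, -0.01], [0.975, -0.224, -0.001], [-0.003, -0.01, -1.0]]
force: [-0.3, 0.5, 0.1]
opening: 0.0854
grip_force: 0.0
```

Run:
```python
from h import *
plan((.4503,.2728,.2,-13.1),(.4503,.2728,.06,-13.1),(.4503,.2728,.02,-13.1),same=True)
```

```text
t 12.97 tcp [0.5166 0.19   0.1971] yaw -12.95 open 0.0854 F [-0.3  0.5  0.1]
(0.4503, 0.2728, 0.2, -13.1) -> [0.1098, -0.1386, -0.0038, -0.0124, 0.0042, 0.0033]
(0.4503, 0.2728, 0.06, -13.1) -> [0.1105, -0.1363, 0.2296, -0.0124, 0.0042, 0.0033]
(0.4503, 0.2728, 0.02, -13.1) -> [0.1107, -0.1357, 0.2962, -0.0124, 0.0042, 0.0033]
```

step_arm(
  series=[0.055, -0.07, 0, 0, 0, 0, -1, 0.111, -0.137, 0.0, 0, 0, 0, -1, 0.111, -0.137, 0.05, 0, 0, 0, -1, 0.111, -0.137, 0.1, 0, 0, 0, -1, 0.111, -0.137, 0.16, 0, 0, 0, -1, 0.111, -0.137, 0.2, 0, 0, 0, -1, 0.111, -0.137, 0.23, 0, 0, 0, -1, 0.111, -0.137, 0.23, 0, 0, 0, -1, 0.111, -0.137, 0.23, 0, 0, 0, -1, 0.111, -0.137, 0.23, 0, 0, 0, -1],
)

```text
clock: 14.22
tcp_pos: [0.4523, 0.2743, 0.0626]
tcp_rot: [[0.225, 0.974, -0.006], [0.974, -0.225, 0.001], [0.0, -0.006, -1.0]]
force: [-0.1, -0.2, -0.5]
opening: 0.0854
grip_force: 0.0
```

Run:
```python
from h import *
plan((.4503,.2728,.02,-13.1),same=True)
```

```text
t 14.22 tcp [0.4523 0.2743 0.0626] yaw -13.01 open 0.0854 F [-0.1 -0.2 -0.5]
(0.4503, 0.2728, 0.02, -13.1) -> [-0.0032, -0.0023, 0.071, -0.0072, -0.0, 0.0019]
```

step_arm(
  series=[-0.003, -0.002, 0.025, -0.007, 0, 0.002, -1, -0.003, -0.002, 0.05, -0.007, 0, 0.002, -1, -0.003, -0.002, 0.068, -0.007, 0, 0.002, -1, -0.003, -0.002, 0.07, -0.007, 0, 0.002, -1, -0.003, -0.002, 0.07, -0.007, 0, 0.002, -1],
)

```text
clock: 14.85
tcp_pos: [0.4492, 0.2724, 0.019]
tcp_rot: [[0.227, 0.974, -0.003], [0.974, -0.227, -0.001], [-0.002, -0.003, -1.0]]
force: [0.0, 0.7, -0.1]
opening: 0.0854
grip_force: 0.0
```

step_arm(
  series=[0, 0, 0, 0, 0, 0, 1, 0, 0, 0, 0, 0, 0, 1, 0, 0, 0, 0, 0, 0, 1, 0, 0, 0, 0, 0, 0, 1, 0, 0, 0, 0, 0, 0, 1, 0, 0, 0, 0, 0, 0, 1, 0, 0, 0, 0, 0, 0, 1, 0, 0, 0, 0, 0, 0, 1, 0, 0, 0, 0, 0, 0, 1, 0, 0, 0, 0, 0, 0, 1],
)

```text
clock: 16.1
tcp_pos: [0.4495, 0.2725, 0.0196]
tcp_rot: [[0.227, 0.974, -0.002], [0.974, -0.227, -0.001], [-0.001, -0.002, -1.0]]
force: [-0.0, -0.1, 5.8]
opening: 0.0144
grip_force: 58.8
```

step_arm(
  series=[0, 0, -0.01, 0, 0, 0, 1, 0, 0, -0.04, 0, 0, 0, 1, 0, 0, -0.1, 0, 0, 0, 1, 0, 0, -0.17, 0, 0, 0, 1, 0, 0, -0.24, 0, 0, 0, 1, 0, 0, -0.3, 0, 0, 0, 1, 0, 0, -0.3, 0, 0, 0, 1, 0, 0, -0.3, 0, 0, 0, 1],
)

```text
clock: 17.1
tcp_pos: [0.4486, 0.2721, 0.1981]
tcp_rot: [[0.227, 0.974, -0.005], [0.974, -0.227, -0.002], [-0.003, -0.004, -1.0]]
force: [0.0, -0.8, -3.0]
opening: 0.0142
grip_force: 58.8
```

Run:
```python
from h import *
plan((.6781,-.1882,.2,8.47))
```

```text
t 17.1 tcp [0.4486 0.2721 0.1981] yaw -13.1 open 0.0142 F [ 0.  -0.8 -3. ]
(0.6781, -0.1882, 0.2, 8.47) -> [-0.6605, 0.5465, -0.0035, -0.0058, 0.0025, -0.4793]
```

step_arm(
  series=[-0.03, 0.025, 0, 0, 0, -0.02, 1, -0.09, 0.075, 0, 0, 0, -0.06, 1, -0.16, 0.13, 0, 0, 0, -0.12, 1, -0.23, 0.19, 0, 0, 0, -0.17, 1, -0.3, 0.25, 0, 0, 0, -0.22, 1, -0.37, 0.31, 0, 0, 0, -0.27, 1, -0.44, 0.365, 0, 0, 0, -0.32, 1, -0.51, 0.42, 0, 0, 0, -0.37, 1, -0.58, 0.48, 0, 0, 0, -0.42, 1, -0.63, 0.52, 0, 0, 0, -0.46, 1, -0.66, 0.546, 0, 0, 0, -0.479, 1, -0.66, 0.546, 0, 0, 0, -0.479, 1],
)

```text
clock: 18.6
tcp_pos: [0.6776, -0.1887, 0.1952]
tcp_rot: [[-0.144, 0.989, -0.008], [0.99, 0.145, 0.001], [0.002, -0.008, -1.0]]
force: [-0.5, 1.2, -2.6]
opening: 0.0143
grip_force: 58.8
```

Run:
```python
from h import *
plan((.6781,-.1882,.04,8.47),same=True)
```

```text
t 18.6 tcp [ 0.6776 -0.1887  0.1952] yaw 8.31 open 0.0143 F [-0.5  1.2 -2.6]
(0.6781, -0.1882, 0.04, 8.47) -> [0.0002, 0.0029, 0.2587, -0.0098, -0.0024, -0.0036]
```

step_arm(
  series=[0, 0.001, 0.04, 0, 0, -0.0036, 1, 0, 0.001, 0.1, 0, 0, -0.0036, 1, 0, 0.001, 0.16, 0, 0, -0.0036, 1, 0, 0.001, 0.22, 0, 0, -0.0036, 1, 0, 0.001, 0.25, 0, 0, -0.0036, 1, 0, 0.001, 0.258, 0, 0, -0.0036, 1, 0, 0.001, 0.258, 0, 0, -0.0036, 1, 0, 0.001, 0.258, 0, 0, -0.0036, 1, 0, 0.001, 0.258, 0, 0, -0.0036, 1],
)

```text
clock: 19.73
tcp_pos: [0.6803, -0.188, 0.046]
tcp_rot: [[-0.15, 0.989, -0.0], [0.989, 0.15, -0.002], [-0.002, -0.0, -1.0]]
force: [-0.6, -0.4, -2.7]
opening: 0.0144
grip_force: 58.8
```

Run:
```python
from h import *
plan((.6781,-.1882,.0316,8.47),same=True)
```

```text
t 19.73 tcp [ 0.6803 -0.188   0.046 ] yaw 8.61 open 0.0144 F [-0.6 -0.4 -2.7]
(0.6781, -0.1882, 0.0316, 8.47) -> [0.0002, -0.0036, 0.0241, -0.0005, 0.0027, 0.0032]
```

step_arm(
  series=[0, -0.0034, 0.01, 0, 0.002, 0.002, 1, 0, -0.0034, 0.015, 0, 0.002, 0.002, 1, 0, -0.0034, 0.017, 0, 0.002, 0.002, 1, 0, -0.0034, 0.017, 0, 0.002, 0.002, 1],
)

```text
clock: 20.23
tcp_pos: [0.6769, -0.1877, 0.0337]
tcp_rot: [[-0.148, 0.989, -0.004], [0.989, 0.148, 0.001], [0.001, -0.003, -1.0]]
force: [0.1, 0.9, -2.0]
opening: 0.0142
grip_force: 58.8
```

Run:
```python
from h import *
plan((.6781,-.1882,.0316,8.47),same=True)
```

```text
t 20.23 tcp [ 0.6769 -0.1877  0.0337] yaw 8.53 open 0.0142 F [ 0.1  0.9 -2. ]
(0.6781, -0.1882, 0.0316, 8.47) -> [-0.0011, 0.0019, 0.0034, -0.0043, -0.0016, 0.0013]
```

step_arm(
  series=[-0.001, 0.0015, 0.001, 0, 0, 0, 1, -0.001, 0.0015, 0.0025, 0, 0, 0, 1, -0.001, 0.0015, 0.0035, 0, 0, 0, 1, -0.001, 0.0015, 0.0035, 0, 0, 0, 1],
)

```text
clock: 20.72
tcp_pos: [0.678, -0.1883, 0.0319]
tcp_rot: [[-0.148, 0.989, -0.003], [0.989, 0.148, 0.001], [0.001, -0.003, -1.0]]
force: [-0.4, 0.7, -2.6]
opening: 0.0144
grip_force: 58.8
```

step_arm(
  series=[0, 0, 0.001, 0, 0, 0, 1, 0, 0, 0.001, 0, 0, 0, 1, 0, 0, 0.0015, 0, 0, 0, 1, 0, 0, 0.0015, 0, 0, 0, 1],
)

```text
clock: 21.22
tcp_pos: [0.678, -0.1882, 0.0317]
tcp_rot: [[-0.148, 0.989, -0.003], [0.989, 0.148, 0.001], [0.001, -0.003, -1.0]]
force: [-2.5, 1.1, 3.4]
opening: 0.0146
grip_force: 59.4
```

Touching now. I'll release and rise, then go to the 22 mm stub.

step_arm(
  series=[0, 0, 0, 0, 0, 0, -1, 0, 0, 0, 0, 0, 0, -1, 0, 0, 0, 0, 0, 0, -1, 0, 0, 0, 0, 0, 0, -1, 0, 0, 0, 0, 0, 0, -1, 0, 0, 0, 0, 0, 0, -1, 0, 0, -0.03, 0, 0, 0, -1, 0, 0, -0.1, 0, 0, 0, -1, 0, 0, -0.2, 0, 0, 0, -1, 0, 0, -0.28, 0, 0, 0, -1, 0, 0, -0.28, 0, 0, 0, -1],
)

```text
clock: 22.6
tcp_pos: [0.6828, -0.1899, 0.2086]
tcp_rot: [[-0.148, 0.989, 0.011], [0.989, 0.148, -0.005], [-0.006, 0.01, -1.0]]
force: [-0.3, -0.3, 0.5]
opening: 0.0855
grip_force: 0.0
```

Run:
```python
from h import *
plan((.4605,.0267,.2,-21.5),(.4605,.0267,.08,-21.5))
```

```text
t 22.6 tcp [ 0.6828 -0.1899  0.2086] yaw 8.54 open 0.0855 F [-0.3 -0.3  0.5]
(0.4605, 0.0267, 0.2, -21.5) -> [0.412, -0.313, 0.0085, 0.0149, 0.0047, 0.6674]
(0.4605, 0.0267, 0.08, -21.5) -> [0.0, 0.0, 0.2, 0.0, 0.0, 0.0]
```

step_arm(
  series=[0.07, -0.05, 0, 0, 0, 0.11, -1, 0.15, -0.11, 0, 0, 0, 0.24, -1, 0.22, -0.165, 0, 0, 0, 0.36, -1, 0.29, -0.22, 0, 0, 0, 0.48, -1, 0.36, -0.27, 0, 0, 0, 0.6, -1, 0.41, -0.307, 0, 0, 0, 0.667, -1, 0.41, -0.307, 0.06, 0, 0, 0.667, -1, 0.41, -0.307, 0.12, 0, 0, 0.667, -1, 0.41, -0.307, 0.18, 0, 0, 0.667, -1, 0.41, -0.307, 0.18, 0, 0, 0.667, -1, 0.41, -0.307, 0.18, 0, 0, 0.667, -1],
)

```text
clock: 23.98
tcp_pos: [0.4603, 0.0276, 0.0928]
tcp_rot: [[0.366, 0.93, -0.002], [0.93, -0.366, 0.0], [-0.0, -0.002, -1.0]]
force: [0.6, -0.5, 0.1]
opening: 0.0855
grip_force: 0.0
```

Run:
```python
from h import *
plan((.4603,.0267,.038,-21.3),same=True)
```

```text
t 23.98 tcp [0.4603 0.0276 0.0928] yaw -21.49 open 0.0855 F [ 0.6 -0.5  0.1]
(0.4603, 0.0267, 0.038, -21.3) -> [-0.0014, 0.0007, 0.0914, -0.0022, 0.0003, -0.0042]
```

step_arm(
  series=[-0.001, 0, 0.03, 0, 0, -0.004, -1, -0.001, 0, 0.06, 0, 0, -0.004, -1, -0.001, 0, 0.085, 0, 0, -0.004, -1, -0.001, 0, 0.091, 0, 0, -0.004, -1, -0.001, 0, 0.091, 0, 0, -0.004, -1, -0.001, 0, 0.091, 0, 0, -0.004, -1],
)

```text
clock: 24.72
tcp_pos: [0.46, 0.0271, 0.038]
tcp_rot: [[0.363, 0.932, -0.001], [0.932, -0.363, 0.0], [-0.0, -0.001, -1.0]]
force: [0.2, 0.2, 0.5]
opening: 0.0853
grip_force: 0.0
```

step_arm(
  series=[0, 0, 0, 0, 0, 0, 1, 0, 0, 0, 0, 0, 0, 1, 0, 0, 0, 0, 0, 0, 1, 0, 0, 0, 0, 0, 0, 1, 0, 0, 0, 0, 0, 0, 1, 0, 0, 0, 0, 0, 0, 1, 0, 0, 0, 0, 0, 0, 1, 0, 0, 0, 0, 0, 0, 1, 0, 0, 0, 0, 0, 0, 1],
)

```text
clock: 25.85
tcp_pos: [0.4595, 0.0271, 0.0375]
tcp_rot: [[0.363, 0.932, -0.003], [0.932, -0.363, 0.0], [-0.001, -0.003, -1.0]]
force: [-2.0, 0.8, 5.9]
opening: 0.0204
grip_force: 59.1
```

step_arm(
  series=[0, 0, -0.01, 0, 0, 0, 1, 0, 0, -0.04, 0, 0, 0, 1, 0, 0, -0.1, 0, 0, 0, 1, 0, 0, -0.17, 0, 0, 0, 1, 0, 0, -0.24, 0, 0, 0, 1, 0, 0, -0.28, 0, 0, 0, 1, 0, 0, -0.28, 0, 0, 0, 1],
)

```text
clock: 26.72
tcp_pos: [0.461, 0.027, 0.207]
tcp_rot: [[0.363, 0.932, 0.001], [0.932, -0.363, 0.0], [0.001, 0.001, -1.0]]
force: [-0.3, 0.5, -2.6]
opening: 0.0204
grip_force: 58.9
```

Run:
```python
from h import *
plan((.6663,-.1088,.2,8.47))
```

```text
t 26.73 tcp [0.461 0.027 0.207] yaw -21.31 open 0.0204 F [-0.3  0.5 -2.6]
(0.6663, -0.1088, 0.2, 8.47) -> [-0.0865, 0.401, 0.0121, 0.0019, -0.0004, -0.6617]
```

step_arm(
  series=[-0.01, 0.05, 0, 0, 0, -0.08, 1, -0.03, 0.12, 0, 0, 0, -0.2, 1, -0.045, 0.2, 0, 0, 0, -0.33, 1, -0.06, 0.28, 0, 0, 0, -0.46, 1, -0.078, 0.36, 0, 0, 0, -0.59, 1, -0.0865, 0.401, 0, 0, 0, -0.662, 1, -0.0865, 0.401, 0.05, 0, 0, -0.662, 1, -0.0865, 0.401, 0.11, 0, 0, -0.662, 1, -0.0865, 0.401, 0.17, 0, 0, -0.662, 1, -0.0865, 0.401, 0.22, 0, 0, -0.662, 1, -0.0865, 0.401, 0.22, 0, 0, -0.662, 1, -0.0865, 0.401, 0.22, 0, 0, -0.662, 1],
)

```text
clock: 28.22
tcp_pos: [0.6644, -0.1086, 0.072]
tcp_rot: [[-0.148, 0.989, -0.004], [0.989, 0.148, 0.001], [0.001, -0.004, -1.0]]
force: [1.2, -1.1, -1.3]
opening: 0.0202
grip_force: 59.2
```

Run:
```python
from h import *
plan((.6663,-.1088,.0495,8.47),same=True)
```

```text
t 28.23 tcp [ 0.6644 -0.1086  0.072 ] yaw 8.48 open 0.0202 F [ 1.2 -1.1 -1.3]
(0.6663, -0.1088, 0.0495, 8.47) -> [-0.0009, 0.0032, 0.0375, -0.0046, -0.0016, 0.0003]
```

step_arm(
  series=[-0.0005, 0.0015, 0.015, 0, 0, 0, 1, -0.0005, 0.0015, 0.027, 0, 0, 0, 1, -0.0005, 0.0015, 0.032, 0, 0, 0, 1, -0.0005, 0.0015, 0.032, 0, 0, 0, 1, -0.0005, 0.0015, 0.032, 0, 0, 0, 1],
)

```text
clock: 28.85
tcp_pos: [0.6657, -0.1089, 0.0536]
tcp_rot: [[-0.148, 0.989, -0.003], [0.989, 0.148, 0.0], [0.001, -0.002, -1.0]]
force: [-0.7, 0.2, -1.6]
opening: 0.0203
grip_force: 59.2
```

Run:
```python
from h import *
plan((.6663,-.1088,.0495,8.47),same=True)
```

```text
t 28.85 tcp [ 0.6657 -0.1089  0.0536] yaw 8.48 open 0.0203 F [-0.7  0.2 -1.6]
(0.6663, -0.1088, 0.0495, 8.47) -> [-0.0001, 0.001, 0.0068, -0.0031, -0.001, 0.0003]
```

step_arm(
  series=[0, 0.001, 0.003, 0, 0, 0, 1, 0, 0.001, 0.005, 0, 0, 0, 1, 0, 0.001, 0.0065, 0, 0, 0, 1, 0, 0.001, 0.0072, 0, 0, 0, 1, 0, 0.001, 0.0072, 0, 0, 0, 1],
)

```text
clock: 29.48
tcp_pos: [0.666, -0.1087, 0.0497]
tcp_rot: [[-0.148, 0.989, -0.003], [0.989, 0.148, 0.001], [0.001, -0.003, -1.0]]
force: [-3.1, 0.5, 3.6]
opening: 0.0207
grip_force: 59.7
```

Contact. I'll release, rise, and take the 35 mm stub.

step_arm(
  series=[0, 0, 0, 0, 0, 0, -1, 0, 0, 0, 0, 0, 0, -1, 0, 0, 0, 0, 0, 0, -1, 0, 0, 0, 0, 0, 0, -1, 0, 0, 0, 0, 0, 0, -1, 0, 0, 0, 0, 0, 0, -1, 0, 0, -0.03, 0, 0, 0, -1, 0, 0, -0.1, 0, 0, 0, -1, 0, 0, -0.2, 0, 0, 0, -1, 0, 0, -0.3, 0, 0, 0, -1, 0, 0, -0.32, 0, 0, 0, -1],
)

```text
clock: 30.85
tcp_pos: [0.6704, -0.1098, 0.2504]
tcp_rot: [[-0.148, 0.989, 0.011], [0.989, 0.148, -0.003], [-0.005, 0.01, -1.0]]
force: [-0.1, -0.4, -0.1]
opening: 0.0851
grip_force: 0.0
```

Run:
```python
from h import *
plan((.465,-.36,.24,20))
```

```text
t 30.85 tcp [ 0.6704 -0.1098  0.2504] yaw 8.49 open 0.0851 F [-0.1 -0.4 -0.1]
(0.465, -0.36, 0.24, 20) -> [-0.3619, -0.4002, 0.015, 0.0122, 0.0073, -0.2558]
```

step_arm(
  series=[-0.06, -0.065, 0, 0, 0, -0.04, -1, -0.12, -0.135, 0, 0, 0, -0.085, -1, -0.18, -0.2, 0, 0, 0, -0.13, -1, -0.24, -0.27, 0, 0, 0, -0.17, -1, -0.3, -0.335, 0, 0, 0, -0.21, -1, -0.362, -0.4, 0, 0, 0, -0.256, -1, -0.362, -0.4, 0, 0, 0, -0.256, -1, -0.362, -0.4, 0, 0, 0, -0.256, -1],
)

```text
clock: 31.85
tcp_pos: [0.4611, -0.3587, 0.2414]
tcp_rot: [[-0.341, 0.94, -0.003], [0.94, 0.341, 0.001], [0.002, -0.002, -1.0]]
force: [0.0, 0.4, 0.5]
opening: 0.0855
grip_force: 0.0
```

Run:
```python
from h import *
wshot('pics/w35'); plan((.457,-.286,.24,20))
```

```text
t 31.9 tcp [ 0.4616 -0.3582  0.2414] yaw 20.02 open 0.0853 F [ 0.2 -0.5 -0. ]
(0.457, -0.286, 0.24, 20) -> [0.1157, 0.034, 0.0025, -0.0029, -0.0028, 0.0005]
```

View pics/w35.png

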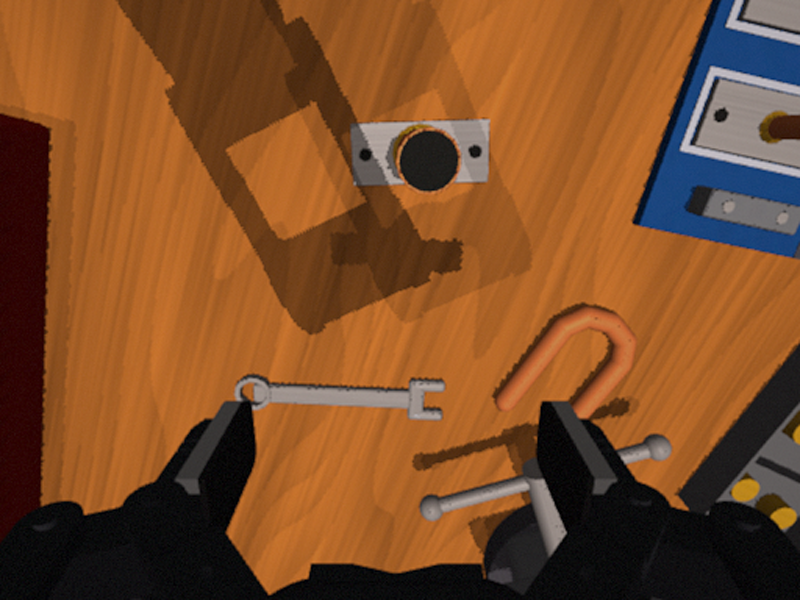

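The 35 mm stub is at top (429,160), with holes (365,155)/(475,152). The placed 16 mm plate lies inside its outline at the upper right.

Run:
```python
from h import *
np.set_printoptions(precision=4,suppress=True)
c=dict(np.load('pics/w35.npz'))
P=[onz(c,px(u),z) for u,z in(((429,160),.11),((365,155),.006),((475,152),.006))]
print(P,(P[1]+P[2])/2,np.degrees(np.arctan2(*(P[2]-P[1])[1::-1])))
plan((.457,-.286,.24,20))
```

```text
[array([ 0.4534, -0.2882,  0.11  ]), array([ 0.4163, -0.304 ,  0.006 ]), array([ 0.4908, -0.2747,  0.006 ])] [ 0.4535 -0.2894  0.006 ] 21.48102156092506
t 31.9 tcp [ 0.4616 -0.3582  0.2414] yaw 20.02 open 0.0853 F [ 0.2 -0.5 -0. ]
(0.457, -0.286, 0.24, 20) -> [0.1157, 0.034, 0.0025, -0.0029, -0.0028, 0.0005]
```

Run:
```python
from h import *
plan((.4543,-.2882,.14,21.3),(.4543,-.2882,.075,21.3),same=True)
```

```text
t 31.9 tcp [ 0.4616 -0.3582  0.2414] yaw 20.02 open 0.0853 F [ 0.2 -0.5 -0. ]
(0.4543, -0.2882, 0.14, 21.3) -> [0.1135, 0.0289, 0.1692, -0.0029, -0.0028, -0.0284]
(0.4543, -0.2882, 0.075, 21.3) -> [0.1132, 0.0292, 0.2775, -0.0029, -0.0028, -0.0284]
```

step_arm(
  series=[0.04, 0.01, 0.02, 0, 0, -0.028, -1, 0.08, 0.02, 0.07, 0, 0, -0.028, -1, 0.1135, 0.029, 0.12, 0, 0, -0.028, -1, 0.1135, 0.029, 0.165, 0, 0, -0.028, -1, 0.1135, 0.029, 0.165, 0, 0, -0.028, -1, 0.1135, 0.029, 0.165, 0, 0, -0.028, -1, 0.1135, 0.029, 0.165, 0, 0, -0.028, -1],
)

```text
clock: 32.78
tcp_pos: [0.4553, -0.2898, 0.1444]
tcp_rot: [[-0.363, 0.932, -0.0], [0.932, 0.363, -0.002], [-0.001, -0.001, -1.0]]
force: [-0.3, 0.7, -0.7]
opening: 0.0854
grip_force: 0.0
```

Run:
```python
from h import *
plan((.4543,-.2882,.075,21.3),same=True)
```

```text
t 32.77 tcp [ 0.4553 -0.2898  0.1444] yaw 21.28 open 0.0854 F [-0.3  0.7 -0.7]
(0.4543, -0.2882, 0.075, 21.3) -> [0.0033, -0.0005, 0.1156, -0.0013, 0.0016, -0.0005]
```

step_arm(
  series=[0.002, 0, 0.04, 0, 0, 0, -1, 0.002, 0, 0.08, 0, 0, 0, -1, 0.002, 0, 0.11, 0, 0, 0, -1, 0.002, 0, 0.115, 0, 0, 0, -1, 0.002, 0, 0.115, 0, 0, 0, -1, 0.002, 0, 0.115, 0, 0, 0, -1],
)

```text
clock: 33.52
tcp_pos: [0.4542, -0.2886, 0.0747]
tcp_rot: [[-0.363, 0.932, -0.001], [0.932, 0.363, -0.001], [-0.0, -0.002, -1.0]]
force: [-0.3, -0.2, 0.6]
opening: 0.0855
grip_force: 0.0
```

step_arm(
  series=[0, 0, 0, 0, 0, 0, 1, 0, 0, 0, 0, 0, 0, 1, 0, 0, 0, 0, 0, 0, 1, 0, 0, 0, 0, 0, 0, 1, 0, 0, 0, 0, 0, 0, 1, 0, 0, 0, 0, 0, 0, 1, 0, 0, 0, 0, 0, 0, 1, 0, 0, 0, 0, 0, 0, 1],
)

```text
clock: 34.52
tcp_pos: [0.4539, -0.2883, 0.074]
tcp_rot: [[-0.363, 0.932, -0.002], [0.932, 0.363, -0.0], [0.0, -0.002, -1.0]]
force: [-0.0, -0.7, 4.3]
opening: 0.0336
grip_force: 60.3
```

step_arm(
  series=[0, 0, -0.01, 0, 0, 0, 1, 0, 0, -0.04, 0, 0, 0, 1, 0, 0, -0.1, 0, 0, 0, 1, 0, 0, -0.17, 0, 0, 0, 1, 0, 0, -0.24, 0, 0, 0, 1, 0, 0, -0.28, 0, 0, 0, 1, 0, 0, -0.28, 0, 0, 0, 1],
)

```text
clock: 35.4
tcp_pos: [0.4551, -0.2889, 0.2447]
tcp_rot: [[-0.363, 0.932, 0.001], [0.932, 0.363, -0.003], [-0.004, 0.0, -1.0]]
force: [0.8, 0.3, -2.6]
opening: 0.034
grip_force: 60.1
```

Run:
```python
from h import *
plan((.6426,.0501,.24,8.47))
```

```text
t 35.4 tcp [ 0.4551 -0.2889  0.2447] yaw 21.27 open 0.034 F [ 0.8  0.3 -2.6]
(0.6426, 0.0501, 0.24, 8.47) -> [0.4131, 0.4962, 0.0065, 0.0007, 0.0045, 0.2844]
```

step_arm(
  series=[0.03, 0.035, 0, 0, 0, 0.02, 1, 0.08, 0.095, 0, 0, 0, 0.055, 1, 0.14, 0.168, 0, 0, 0, 0.1, 1, 0.2, 0.24, 0, 0, 0, 0.14, 1, 0.26, 0.312, 0, 0, 0, 0.18, 1, 0.32, 0.384, 0, 0, 0, 0.22, 1, 0.38, 0.456, 0, 0, 0, 0.26, 1, 0.413, 0.496, 0, 0, 0, 0.284, 1, 0.413, 0.496, 0, 0, 0, 0.284, 1, 0.413, 0.496, 0.06, 0, 0, 0.284, 1, 0.413, 0.496, 0.12, 0, 0, 0.284, 1, 0.413, 0.496, 0.12, 0, 0, 0.284, 1],
)

```text
clock: 36.9
tcp_pos: [0.6361, 0.05, 0.1632]
tcp_rot: [[-0.147, 0.989, -0.016], [0.989, 0.147, 0.0], [0.003, -0.015, -1.0]]
force: [-0.6, 0.2, -3.0]
opening: 0.0334
grip_force: 60.5
```

Run:
```python
from h import *
plan((.6426,.0501,.110,8.47),same=True)
```

```text
t 36.9 tcp [0.6361 0.05   0.1632] yaw 8.44 open 0.0334 F [-0.6  0.2 -3. ]
(0.6426, 0.0501, 0.11, 8.47) -> [-0.0017, 0.012, 0.0884, -0.0197, -0.0034, -0.0007]
```

Still swinging in, so I'll descend and settle.

step_arm(
  series=[0, 0.003, 0.04, 0, 0, 0, 1, 0, 0.003, 0.075, 0, 0, 0, 1, 0, 0.003, 0.09, 0, 0, 0, 1, 0, 0.003, 0.09, 0, 0, 0, 1, 0, 0.003, 0.09, 0, 0, 0, 1, 0, 0.003, 0.09, 0, 0, 0, 1],
)

```text
clock: 37.65
tcp_pos: [0.6437, 0.0512, 0.1164]
tcp_rot: [[-0.148, 0.989, -0.001], [0.989, 0.148, 0.0], [0.001, -0.001, -1.0]]
force: [0.4, 0.0, -1.9]
opening: 0.0335
grip_force: 60.9
```

Run:
```python
from h import *
plan((.6426,.0501,.086,8.47),same=True)
```

```text
t 37.65 tcp [0.6437 0.0512 0.1164] yaw 8.49 open 0.0335 F [ 0.4  0.  -1.9]
(0.6426, 0.0501, 0.086, 8.47) -> [-0.0016, -0.002, 0.0507, -0.001, -0.0007, 0.0004]
```

step_arm(
  series=[-0.0015, -0.0015, 0.02, 0, 0, 0, 1, -0.0015, -0.0015, 0.035, 0, 0, 0, 1, -0.0015, -0.0015, 0.043, 0, 0, 0, 1, -0.0015, -0.0015, 0.043, 0, 0, 0, 1, -0.0015, -0.0015, 0.043, 0, 0, 0, 1],
)

```text
clock: 38.28
tcp_pos: [0.6423, 0.0502, 0.0895]
tcp_rot: [[-0.148, 0.989, -0.003], [0.989, 0.148, 0.001], [0.001, -0.002, -1.0]]
force: [0.5, -0.2, -2.2]
opening: 0.0336
grip_force: 60.9
```

Run:
```python
from h import *
plan((.6426,.0501,.086,8.47),same=True)
```

```text
t 38.27 tcp [0.6423 0.0502 0.0895] yaw 8.48 open 0.0336 F [ 0.5 -0.2 -2.2]
(0.6426, 0.0501, 0.086, 8.47) -> [-0.0003, 0.0006, 0.0058, -0.0031, -0.0011, 0.0003]
```

step_arm(
  series=[0, 0.0005, 0.003, 0, 0, 0, 1, 0, 0.0005, 0.005, 0, 0, 0, 1, 0, 0.0005, 0.006, 0, 0, 0, 1, 0, 0.0005, 0.0065, 0, 0, 0, 1, 0, 0.0005, 0.0065, 0, 0, 0, 1],
)

```text
clock: 38.9
tcp_pos: [0.6423, 0.0502, 0.0861]
tcp_rot: [[-0.148, 0.989, -0.003], [0.989, 0.148, 0.0], [0.001, -0.003, -1.0]]
force: [-2.3, -0.2, 1.8]
opening: 0.0334
grip_force: 61.2
```

step_arm(
  series=[0, 0, 0, 0, 0, 0, -1, 0, 0, 0, 0, 0, 0, -1, 0, 0, 0, 0, 0, 0, -1, 0, 0, 0, 0, 0, 0, -1, 0, 0, 0, 0, 0, 0, -1, 0, 0, 0, 0, 0, 0, -1, 0, 0, -0.03, 0, 0, 0, -1, 0, 0, -0.1, 0, 0, 0, -1, 0, 0, -0.2, 0, 0, 0, -1, 0, 0, -0.3, 0, 0, 0, -1, 0, 0, -0.35, 0, 0, 0, -1, 0, 0, -0.35, 0, 0, 0, -1],
)

```text
clock: 40.4
tcp_pos: [0.6452, 0.0501, 0.3017]
tcp_rot: [[-0.148, 0.989, 0.007], [0.989, 0.148, 0.0], [-0.001, 0.007, -1.0]]
force: [-0.5, -0.5, 0.3]
opening: 0.086
grip_force: 0.0
```

step_arm(
  series=[-0.06, 0, 0, 0, 0, 0, -1, -0.14, 0, 0, 0, 0, 0, -1, -0.22, 0, 0, 0, 0, 0, -1, -0.3, 0, 0, 0, 0, 0, -1, -0.38, 0, 0, 0, 0, 0, -1, -0.38, 0, 0, 0, 0, 0, -1, -0.38, 0, 0, 0, 0, 0, -1],
)

```text
clock: 41.28
tcp_pos: [0.6757, -0.1749, 0.2934]
tcp_rot: [[-0.147, 0.989, -0.006], [0.989, 0.147, 0.002], [0.003, -0.005, -1.0]]
force: [0.2, 0.2, 0.5]
opening: 0.0852
grip_force: 0.0
```

Run:
```python
from h import *
wshot('pics/wf'); plan()
im=cv2.cvtColor(arm.grab_frame('scene'),cv2.COLOR_RGB2BGR)[150:300,75:275]
cv2.imwrite('pics/sf.png',cv2.resize(im,None,fx=4,fy=4,interpolation=cv2.INTER_CUBIC))
```

```text
t 41.33 tcp [ 0.6759 -0.1743  0.2939] yaw 8.51 open 0.0858 F [-0.6 -0.3 -0. ]
```

View pics/wf.png

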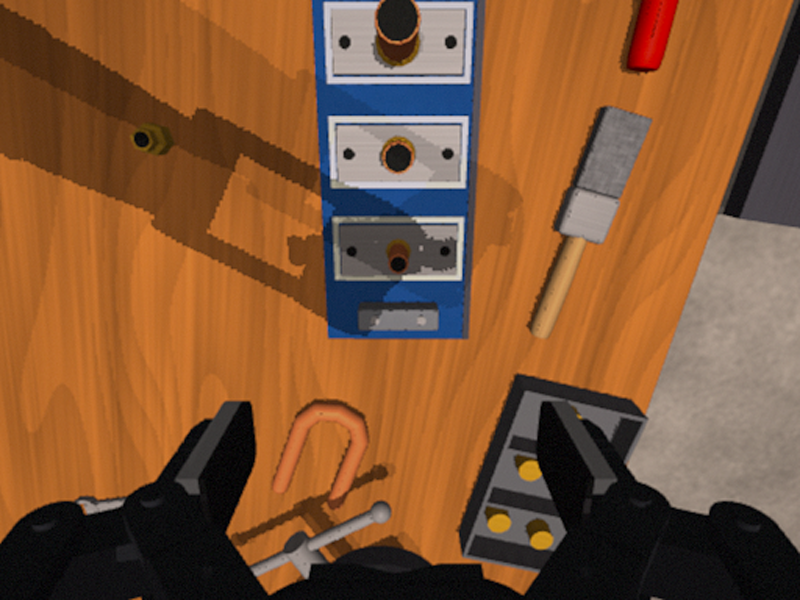

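View pics/sf.png

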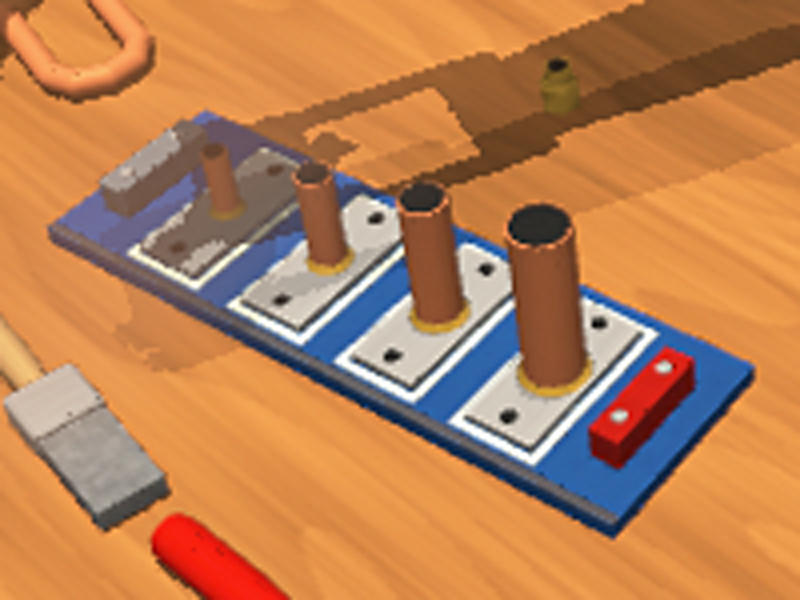

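All four stubs stand upright and inside their outlines. In the scene crop, 35, 28, 22 and 16 mm run from the red block at (640,410) to the grey one at (150,165).

```bash
python3 -c "
from cell import arm
print(arm.hand_in())"
```

```text
the job is handed in; nothing more can be done
None
```

The job is handed in after about 41 s: the stubs stand upright inside their outlines in the order 35, 28, 22, 16 mm from the red block to the grey block, all released, with the 28 mm one lifted off first and the 16 mm one not moved by it.

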